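Gauge a spacer block's width and height

TASK

Measure the blue spacer block from the parts tray on the two-way gauge: stand it upright on the gauge's bed between the jaws, centred across the bed with its narrow 30 mm width facing the jaws, then slide the movable jaw by its red post until it presses the block firmly against the fixed jaw. Then take the red knob on top and gently lower the quill until the yellow foot rests on the block and its sprung stem is pushed in about half-way (8 mm). Let go, leaving the jaw shut, the foot down on the block and everything else undisturbed.

Things in the scene. Friction and masses are not known exactly. Their poses are not given: they have to be found in the camera images.
- block: the part to measure: blue plastic block 50 (its x) x 30 (its y) x 42 mm high with dark hole marks on its long sides; about 90 g; origin at the centre of its underside, z up
- gauge: fixed gauge; origin on the table under the vertical quill axis, +y along the bed, the way the jaw opens. Black base 130 (x) x 460 mm (y -110 to 350); aluminium bed 86 mm wide, its top 30 mm above the table; black column at y -78 mm; white head 46 mm wide in x, y -94 to 20 mm, z 165 to 205 mm, with green display. The head overhangs the fixed jaw: load the bed at about y 90 to 130 mm
- fixed_jaw (a point): fixed steel jaw, 70 wide (x) x 20 x 20 mm high, standing on the bed under the head; this point is on the bed at the middle of its working face, which looks along the gauge's +y and lies at y = -15 mm of the gauge; axes as the gauge's
- jaw_face (a point): movable steel jaw, 70 wide (x) x 20 x 20 mm high; this point is on the bed at the middle of its working face, which looks along the gauge's -y; axes as the gauge's
- jaw (a joint): gap between the jaw faces in m, 0 = shut on nothing, up to 0.195; stays where it is left, about 2.5 N to slide; with the block gripped across its width it reads 0.030
- jaw_post (a point): handle of the movable jaw: upright red post, 18 mm in diameter, 56 mm tall, standing 100 mm behind the jaw's face on a flat steel bar; this point is on its axis, 15 mm below its top and 80 mm above the table
- quill (a joint): height in m of the quill: how far the underside of the foot would be above the bed with its stem not pushed in, 0 to 0.105; stays where it is left, about 6 N to slide; the part's height is this plus joint foot
- quill_knob (a point): centre of the red knob on top of the quill, a cylinder 22 mm in diameter and 30 mm tall with upright axis; it is 195 mm above the underside of the foot when the stem is not pushed in
- foot (a joint): how far the sprung stem of the foot is pushed up into the quill, in m, 0 (free) to 0.016 (fully in); a black ring on the stem, 8 mm below the sleeve when free, reaches the sleeve at half travel; light spring, about 2 N at half
- foot_pad (a point): yellow foot of the gauge, a disc 16 mm in diameter and 6 mm thick on the quill axis; this point is at the centre of its underside
- tray: fixed white parts tray, 190 x 190 mm with 12 mm high rims and a 4 mm floor; origin at the centre of its underside. It holds the blue block and three other parts
- brass_block: bystander in the tray: brass block 40 x 30 x 24 mm; origin at the centre of its underside
- rod: bystander in the tray: upright aluminium rod, 28 mm in diameter, 50 mm tall; origin at the centre of its underside
- strip: bystander in the tray: flat green plastic strip 60 x 22 x 10 mm; origin at the centre of its underside
- bottle: bystander: amber bottle with orange cap, 60 mm in diameter, 150 mm tall; origin at the centre of its underside
- jar: bystander: small amber jar with white cap, 48 mm in diameter, 60 mm tall; origin at the centre of its underside
- beaker: bystander: glass beaker, 70 mm across the mouth, 85 mm tall; origin at the centre of its underside
- screwdriver: bystander: red-handled screwdriver lying on the bench; origin at the middle of its underside, handle to its -x
Things that resemble listed ones, but are neither listed nor needed, are in the scene too. Several things look just like the block: the one meant starts farthest to the robot's left.

How it is judged:
On the way, in this order (a step that is already met when the one before it is completed fails the run):
1. the block stands upright on the bed between the jaws, within 20 mm of the middle across the bed (z of block in the frame of gauge between 0.027 and 0.033 m and angle between block's own z axis and vertical below 0.1 rad and x of block in the frame of gauge between -0.02 and 0.02 m and y of block in the frame of fixed_jaw above 0.012 m and y of block in the frame of jaw_face below -0.012 m), for 0.2 s.
2. the movable jaw presses the block against the fixed jaw (both press with over 0.5 N, gap under 32.5 mm) (z of block in the frame of gauge between 0.027 and 0.033 m and angle between block's own z axis and vertical below 0.1 rad and x of block in the frame of gauge between -0.02 and 0.02 m and y of block in the frame of fixed_jaw between 0.012 and 0.0175 m and y of jaw_face in the frame of fixed_jaw below 0.0325 m and contact force between each of jaw_c0, gauge_c0 and block above 0.5 N), for 0.1 s.
3. the quill has been lowered so that the foot bears on the block with its stem pushed in 4 to 12 mm (z of block in the frame of gauge between 0.027 and 0.033 m and angle between block's own z axis and vertical below 0.1 rad and x of block in the frame of gauge between -0.02 and 0.02 m and y of block in the frame of fixed_jaw between 0.012 and 0.0175 m and y of jaw_face in the frame of fixed_jaw below 0.0325 m and value of joint foot between 0.004 and 0.012 m and contact force between foot_c0 and block above 0.5 N), for 0.3 s.
At the end, for the whole second after the job is handed in: the block stands upright (within 0.1 rad) and still on the bed, within 20 mm of the middle across it, against the fixed jaw (its centre 12 to 17.5 mm from that face), with the jaw gap under 32.5 mm; the quill is at rest and the foot bears on the block (over 0.5 N) with its stem pushed in 4 to 12 mm (all of step 3 and linear speed of block below 0.01 m/s and velocity of joint quill between -0.003 and 0.003 m/s); the robot touches nothing.
It fails at once if the foot is driven hard onto the block (over 15 N) (contact force between foot_c0 and block above 15 N).
It fails at once if another part, the glassware or the screwdriver is moved by more than 20 mm or knocked over (distance of any of brass_block, rod, strip, bottle, jar, beaker, screwdriver from where it was at the start of the episode above 0.02 m or angle between any of brass_block, rod, strip, bottle, jar, beaker's own z axis and vertical above 0.5 rad).
It also fails if it takes over 70 s, if anything falls off the work surface, if the arm or the gripper's body presses on something with over 40 N, if the wrist force passes 120 N, or if a joint passes its speed limit or range.

ROBOT

A 6-joint arm with a two-finger parallel gripper is mounted at the origin on the work surface. World frame = base frame: x ahead of the robot, y to its left, z up, the work surface at z = 0. Lengths are in m, angles in rad, forces in N, time in s.
With the tool pointing down it reaches from about 0.425 to 0.95 m from the base axis. Payload 3.5 kg.
Tool frame: the origin (TCP) lies at the very end of the fingers, on their centre line; the grasp point (between the pads) lies 19 mm behind it (ctrl.pinch_z is the distance from the TCP to the grasp point, in m); z points along the fingers, y is the line along which they close (so a half turn about z gives the same grasp; the last joint's range is limited). The gripper opens to 85 mm and grips with 20 to 120 N. Pads are 22 mm wide; open, the fingers measure 114 mm over their backs; the gripper's body (76 mm by 85 mm) begins 54 mm behind the grasp point. The pads swing forward as they close: fully open they stand 13 mm farther back than shut.
Start: joints at [-1.4, 0.286, 1.577, -0, 1.279, -0.15], TCP at [0.213, -0.641, 0.231] pointing down, gripper open.
Joint ranges: [-2.77, 2.77], [-0.9, 2.22], [0.21, 2.48], [-1.53, 4.67], [0.24, 2.81], [-2.84, 2.84]. Speed limits (rad/s): [2.79, 2.79, 3.14, 3.14, 3.14, 3.14].

INTERFACE

Orientations are given as a unit quaternion [x, y, z, w].
In Python, from plant import ctrl gives the robot as it stands. The module is installed in compiled form; this text tells all that it offers.
- The arm moves only by the shell command python3 -m crank 'ROWS' [OPENING] [FORCE]. ROWS is JSON, a list of rows, each a list of 6 numbers: the shift along the tool's x, y, z in cm, then the turn, a rotation vector about the tool's x, y, z in rad. In form: [[tx, ty, tz, rx, ry, rz], ...]. A call has 1 to 10 rows; each row is the pose to reach, as a shift and turn from the pose commanded when the call began, along the tool's axes at that moment; what a row does not reach only later rows make up. A row lasts 1/10 s, in which the tool goes at most 50 mm and 8.59 degrees, less where a joint would pass 70% of its speed; a pose out of reach is approached as far as the arm can. A call with a gripper value outside its range is refused whole. OPENING is the opening, from 0 (shut) to 1 (fully open), set as the call begins (- or left out, the last holds). The fingers move at their own pace and stop on an object; FORCE is the grip in N (left out, the last holds). Time passes only in rows, so rows that repeat a pose let the fingers close. It gives the time, the measured TCP pose, the force, the opening and the grip force at its end, in the units of the state.
- ctrl.get_state(): the state, without advancing time (a new reading comes with each control period).
- ctrl.read_camera(name): name is "side" or "top"; returns (picture, depth): 384x512x3 uint8, blue, green, red; 384x512 float32, m along the optical axis (not along the pixel's ray), 0 where there is no reading.
- ctrl.camera_info(name): a dict with "K" (3x3 intrinsics, pixels), "k1" (the pictures are not rectified: a ray, as slopes to the right and down, at radius r is drawn at 1 + k1 r^2 times it, then the intrinsics apply), "origin" and "orientation" of the camera in the world. Camera axes: x right, y down, z forward; pixel columns grow to the right and rows downward; lengths in m; the calibration is good to about 2 mm. A picture is of the moment at which its call begins. camera_info takes no time and is no camera call.
- ctrl.sign_off(): hands the job in; it is judged then, once.
The state is a dict: "time": time; "qpos": joint angles; "dq": joint speeds; "joint_efforts": joint torques, N m; "eef_pos": TCP position; "tcp_rot": TCP orientation; "contact_force": force on the tool from outside, world axes, zero at the start; "wrist_torque": the same for the moment, N m; "opening": opening from 0.0 (shut) to 1.0 (fully open); "finger_force": force on a finger pad.
Only numpy, scipy, OpenCV 4.12 (cv2) and the standard library are available. Lean on these libraries where they do the work, as an engineer would, in place of code of your own. Each camera call takes 0.05 s, during which the arm holds its last target. There are 200 camera calls.

## Working session

There is one attempt and no reset: what is moved stays moved. The work goes in short steps, Python scripts to look and compute and a shell command to move; the robot and the scene stay as the last step left them, time stands still between calls to the robot, and variables do not carry over. Pictures are saved under pics/ and viewed, at most 10 in all, crops included, and the job is handed in when it is done.

```bash
mkdir -p pics; cat > h.py <<'E'
import numpy as np, cv2
from scipy.spatial.transform import Rotation as R
from plant import ctrl
def cam(n):
    i=ctrl.camera_info(n); K=np.array(i["K"]); k=float(i["k1"])
    o=i["orientation"]; o=np.array(o)
    M=R.from_quat(o).as_matrix() if o.size==4 else o.reshape(3,3)
    return K,k,np.array(i["origin"]),M
def ray(n,u,v):
    K,k,o,M=cam(n)
    p=cv2.undistortPoints(np.array([[[u,v]]],float),K,np.array([k,0,0,0.]))[0,0]
    return o,M@np.array([p[0],p[1],1.])
def onz(n,u,v,z):
    o,d=ray(n,u,v); return o+d*(z-o[2])/d[2]
def dep(n,u,v,D):
    o,d=ray(n,u,v); return o+d*D
def proj(n,P):
    K,k,o,M=cam(n); q=M.T@(np.array(P)-o)
    return cv2.projectPoints(q[None],np.zeros(3),np.zeros(3),K,np.array([k,0,0,0.]))[0][0,0]
def tri(a,b):
    (o1,d1),(o2,d2)=ray(*a),ray(*b)
    s=np.linalg.lstsq(np.c_[d1,-d2],o2-o1,rcond=None)[0]
    p,q=o1+s[0]*d1,o2+s[1]*d2
    return (p+q)/2,np.linalg.norm(p-q)
def totool(dw):
    s=ctrl.get_state(); return R.from_quat(s["tcp_rot"]).inv().apply(dw)
E
python3 - <<'E'
from h import *
for n in("top","side"):
    im,d=ctrl.read_camera(n); cv2.imwrite(f"pics/{n}0.png",im); np.save(f"{n}0.npy",d)
    print(ctrl.camera_info(n))
s=ctrl.get_state(); print(s); print(R.from_quat(s["tcp_rot"]).as_matrix().round(3), ctrl.pinch_z)
E
```

```text
{'K': array([[469.27624006,   0.        , 247.39764921],
       [  0.        , 469.27624006, 193.9674733 ],
       [  0.        ,   0.        ,   1.        ]]), 'k1': -0.0423459554094275, 'origin': array([0.40231342, 0.03653859, 1.11593847]), 'orientation': array([ 0.70870828, -0.69961752,  0.05795065, -0.07006866])}
{'K': array([[367.06522338,   0.        , 257.45930853],
       [  0.        , 367.06522338, 199.05001025],
       [  0.        ,   0.        ,   1.        ]]), 'k1': -0.12042676071840921, 'origin': array([0.12099648, 0.64644657, 0.71330032]), 'orientation': array([-0.27296364,  0.8507653 , -0.42573315,  0.14297043])}
{'time': 0.1, 'qpos': array([-1.39996554e+00,  2.87123972e-01,  1.57802590e+00, -1.25203087e-05,
        1.27862878e+00, -1.49991150e-01]), 'dq': array([-0.00127647, -0.00315402, -0.0034119 ,  0.00103066, -0.00088708,
       -0.00089306]), 'joint_efforts': array([ 6.10160641e-04, -4.07297730e+01, -2.93699670e+01, -1.77256488e-04,
        3.40000748e-03,  1.73835333e-07]), 'eef_pos': array([ 0.21278689, -0.63995189,  0.23005679]), 'tcp_rot': array([ 9.87160846e-01,  1.59725606e-01, -1.73812039e-05, -1.09287684e-03]), 'contact_force': array([ 0.17064124,  1.24535586, -0.19451033]), 'wrist_torque': array([ 0.04467977, -0.01142671,  0.00949333]), 'finger_force': 0.0, 'opening': 1.0040891453349035}
[[ 0.949  0.315 -0.   ]
 [ 0.315 -0.949  0.002]
 [ 0.    -0.002 -1.   ]] 0.0187
```

View pics/top0.png

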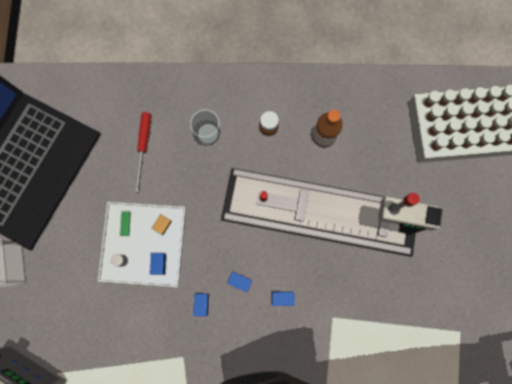

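View pics/side0.png

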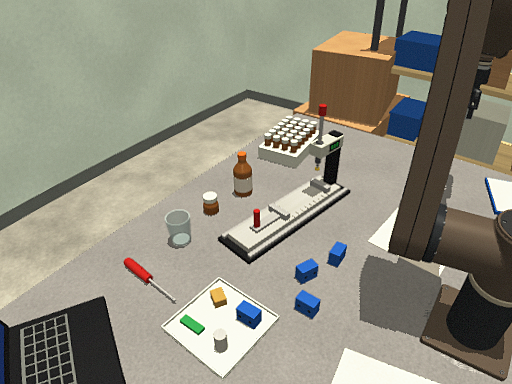

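The top view shows the candidates: the block in the tray (158,263) and look-alikes at (201,304), (239,281) and (283,298). Robot left is image left, so the tray block, farthest left, is the one meant. The gauge runs from (230,195) to (415,225), with the post at (263,195) and the knob at (412,199).

```bash
python3 - <<'E'
from h import *
def pc(n,m,d):
    v,u=np.nonzero(m); return np.array([dep(n,a,b,d[b,a]) for a,b in zip(u,v) if d[b,a]>0])
im={};d={}
for n in("top","side"):
    im[n]=cv2.imread(f"pics/{n}0.png"); d[n]=np.load(f"{n}0.npy")
    h=cv2.cvtColor(im[n],cv2.COLOR_BGR2HSV)
    blue=cv2.inRange(h,(105,140,60),(130,255,255)); red=cv2.inRange(h,(0,170,80),(6,255,255))|cv2.inRange(h,(172,170,80),(180,255,255))
    for nm,m in(("blue",blue),("red",red)):
        c,l,st,ce=cv2.connectedComponentsWithStats(m)
        for i in range(1,c):
            if 25<st[i,4]<2000:
                P=pc(n,l==i,d[n])
                if len(P)==0: continue
                z=np.percentile(P[:,2],90); T=P[P[:,2]>z-0.008]
                print(n,nm,ce[i].round(1),st[i],"zq",np.percentile(P[:,2],[5,50,90]).round(3),"top c",T.mean(0).round(3), "rect",)
                if nm=="blue":
                    r=cv2.minAreaRect((T[:,:2]*1000).astype(np.float32)); print("   rect",np.round(r[0],1),np.round(r[1],1),round(r[2],1))
# gauge: heights along from top cloud
P=[];
g=np.array([dep("top",u,v,d["top"][v,u]) for v in range(160,260) for u in range(215,450)]).reshape(100,235,3)
np.save("g.npy",g)
b=g[(abs(g[...,2]-0.03)<0.006)]; print("bed",len(b),cv2.minAreaRect((b[:,:2]*1000).astype(np.float32)))
b=g[(g[...,2]>0.010)&(g[...,2]<0.06)]; print("base",len(b),cv2.minAreaRect((b[:,:2]*1000).astype(np.float32)))
b=g[(g[...,2]>0.19)&(g[...,2]<0.215)]; print("head",len(b),cv2.minAreaRect((b[:,:2]*1000).astype(np.float32)))
z=np.clip(g[...,2]*1000,0,60)*4
a=cv2.resize(im["top"][160:260,215:450],None,fx=3.3,fy=3.3,interpolation=cv2.INTER_CUBIC)
zz=cv2.cvtColor(cv2.resize(z.astype(np.uint8),(a.shape[1],240)),cv2.COLOR_GRAY2BGR)
cv2.imwrite("pics/g.png",np.vstack([a,zz]))
a=cv2.resize(im["top"][195:295,90:190],None,fx=4,fy=4,interpolation=cv2.INTER_CUBIC)
b=cv2.resize(im["side"][270:370,160:280],None,fx=3.3,fy=4,interpolation=cv2.INTER_CUBIC)
cv2.imwrite("pics/t.png",np.hstack([a,b]))
E
```

```text
top blue [ 4.8 98.2] [  0  83  15  35 287] zq [0.043 0.057 0.077] top c [0.84  0.648 0.078] rect
   rect [836.3 650.4] [ 8.4 29.9] 61.5
top blue [157.4 263.5] [151 254  14  20 252] zq [0.038 0.045 0.048] top c [0.436 0.26  0.045] rect
   rect [435.7 259.8] [43.  26.9] 1.0
top blue [239.3 281.4] [229 273  22  18 234] zq [0.038 0.041 0.044] top c [0.399 0.072 0.041] rect
   rect [398.4  72.1] [46.2 25.5] 67.9
top blue [282.8 298.4] [272 292  22  13 253] zq [0.038 0.041 0.043] top c [ 0.362 -0.026  0.041] rect
   rect [363.2 -25.7] [26.5 47.3] 0.9
top blue [200.7 304.4] [194 294  14  22 276] zq [0.037 0.041 0.043] top c [0.346 0.158 0.041] rect
   rect [346.4 158.1] [27.5 46.7] 87.6
top red [143.8 131.4] [138 113  12  38 288] zq [0.017 0.023 0.026] top c [0.756 0.313 0.023] rect
top red [263.2 195.7] [261 192   5   8  30] zq [0.076 0.093 0.097] top c [0.588 0.02  0.094] rect
top red [412.2 198.7] [407 194  12  11  96] zq [0.317 0.321 0.322] top c [ 0.543 -0.232  0.321] rectTraceback (most recent call last):
  File "<stdin>", line 13, in <module>
  File "<stdin>", line 3, in pc
  File "h.py", line 16, in dep
    o,d=ray(n,u,v); return o+d*D
        ~~~^^^^^^^
  File "h.py", line 10, in ray
    K,k,o,M=cam(n)
            ~~~^^^
  File "h.py", line 5, in cam
    i=ctrl.camera_info(n); K=np.array(i["K"]); k=float(i["k1"])
ValueError: time passes only in moves, steps and waits
```

```bash
sed -i 's/^def cam(n):/import functools\n@functools.lru_cache(None)\ndef cam(n):/' h.py; cat >> h.py <<'E'
def cloud(n,m,d):
    v,u=np.nonzero(m&(d>0)); K,k,o,M=cam(n)
    p=cv2.undistortPoints(np.c_[u,v].astype(float)[:,None],K,np.array([k,0,0,0.]))[:,0]
    return o+(np.c_[p,np.ones(len(p))]*d[v,u][:,None])@M.T
def masks(im):
    h=cv2.cvtColor(im,cv2.COLOR_BGR2HSV)
    return dict(blue=cv2.inRange(h,(105,140,60),(130,255,255)),red=cv2.inRange(h,(0,170,80),(6,255,255))|cv2.inRange(h,(172,170,80),(180,255,255)),yellow=cv2.inRange(h,(20,150,120),(34,255,255)))
def blobs(n,im,d,lo=15,hi=2000):
    for nm,m in masks(im).items():
        c,l,st,ce=cv2.connectedComponentsWithStats(m)
        for i in range(1,c):
            if lo<st[i,4]<hi:
                P=cloud(n,l==i,d)
                if len(P)==0: continue
                z=np.percentile(P[:,2],90); T=P[P[:,2]>z-0.008]
                r=cv2.minAreaRect((T[:,:2]*1000).astype(np.float32))
                yield nm,ce[i],st[i],z,T.mean(0),r
E
cat > m.py <<'E'
from h import *
im={};d={}
for n in("top","side"):
    im[n]=cv2.imread(f"pics/{n}0.png"); d[n]=np.load(f"{n}0.npy")
    for nm,c,st,z,t,r in blobs(n,im[n],d[n]): print(n,nm,c.round(1),st,round(z,3),t.round(3),np.round(r[0],1),np.round(r[1],1),round(r[2],1))
D=d["top"]; roi=np.zeros(D.shape,bool); roi[160:260,215:450]=1
g=cloud("top",roi,D)
for nm,lo,hi in(("base",.010,.06),("bed",.024,.037),("jaws",.044,.056),("head",.195,.215),("post",.085,.1)):
    b=g[(g[:,2]>lo)&(g[:,2]<hi)]; print(nm,len(b),np.round(b.mean(0),3),[np.round(x,1) for x in cv2.minAreaRect((b[:,:2]*1000).astype(np.float32))])
t=np.zeros(D.shape,bool); t[195:295,90:190]=1; b=cloud("top",t,D); b=b[b[:,2]>.009];print("tray",[np.round(x,1) for x in cv2.minAreaRect((b[:,:2]*1000).astype(np.float32))])
z=np.clip(D[160:260,215:450],0,3); o,M=cam("top")[2:]; 
G=cloud("top",roi&True,np.where(D>0,D,1.1)).reshape(100,235,3)[...,2]
a=cv2.resize(im["top"][160:260,215:450],(776,300),interpolation=cv2.INTER_CUBIC)
zz=cv2.cvtColor(cv2.resize((np.clip(G,0,.06)*4000).astype(np.uint8),(776,300)),cv2.COLOR_GRAY2BGR)
cv2.imwrite("pics/g.png",np.vstack([a,zz]))
a=cv2.resize(im["top"][195:295,90:190],(400,400),interpolation=cv2.INTER_CUBIC)
b=cv2.resize(im["side"][270:370,160:260],(400,400),interpolation=cv2.INTER_CUBIC)
cv2.imwrite("pics/t.png",np.hstack([a,b]))
E
python3 m.py
```

```text
top blue [ 4.8 98.2] [  0  83  15  35 287] 0.077 [0.84  0.648 0.078] [836.3 650.4] [ 8.4 29.9] 61.5
top blue [157.4 263.5] [151 254  14  20 252] 0.048 [0.436 0.26  0.045] [435.7 259.8] [43.  26.9] 1.0
top blue [239.3 281.4] [229 273  22  18 234] 0.044 [0.399 0.072 0.041] [398.4  72.1] [46.2 25.5] 67.9
top blue [282.8 298.4] [272 292  22  13 253] 0.043 [ 0.362 -0.026  0.041] [363.2 -25.7] [26.5 47.3] 0.9
top blue [200.7 304.4] [194 294  14  22 276] 0.043 [0.346 0.158 0.041] [346.4 158.1] [27.5 46.7] 87.6
top red [143.8 131.4] [138 113  12  38 288] 0.026 [0.756 0.313 0.023] [755.7 313.3] [20.4 95.2] 88.0
top red [263.2 195.7] [261 192   5   8  30] 0.097 [0.588 0.02  0.094] [588.8  20.9] [11.7  8.8] 0.3
top red [412.2 198.7] [407 194  12  11  96] 0.322 [ 0.543 -0.232  0.321] [ 543.3 -232.7] [16.  18.8] 27.0
side blue [417.1  50.4] [ 394   31   47   41 1494] 0.31 [ 0.559 -1.338  0.313] [ 471.3 -765.9] [ 205.9 1568.7] 9.9
side blue [406.3 118.5] [ 387   97   40   44 1188] -0.071 [ 0.547 -1.361 -0.067] [ 452.7 -751.6] [ 175.9 1604. ] 9.8
side blue [491.7 198.7] [485 178  17  37  98] 0.014 
[... 856 characters left out ...]
752.4 317.1] [21.  97.2] 85.4
side yellow [217.7 294. ] [211 287  15  14 123] 0.029 [0.525 0.259 0.028] [525.2 258.9] [25.6 36.8] 58.5
base 8848 [ 0.564 -0.097  0.026] [array([ 618.4, -145.4]), array([498.4, 244. ]), np.float64(79.8)]
bed 5016 [ 0.567 -0.1    0.029] [array([ 607.6, -133.9]), array([455.5, 213.9]), np.float64(83.8)]
jaws 428 [ 0.555 -0.136  0.049] [array([ 547.6, -144.8]), array([349.8,  70.4]), np.float64(70.1)]
head 1236 [ 0.535 -0.27   0.204] [array([ 538.2, -269. ]), array([113.8,  48.5]), np.float64(80.9)]
post 78 [ 0.568 -0.076  0.093] [array([ 550.5, -146.2]), array([357.4,  16.1]), np.float64(76.6)]
tray [array([484.1, 306. ]), array([191.6, 190.6]), np.float64(87.0)]
```

View pics/g.png

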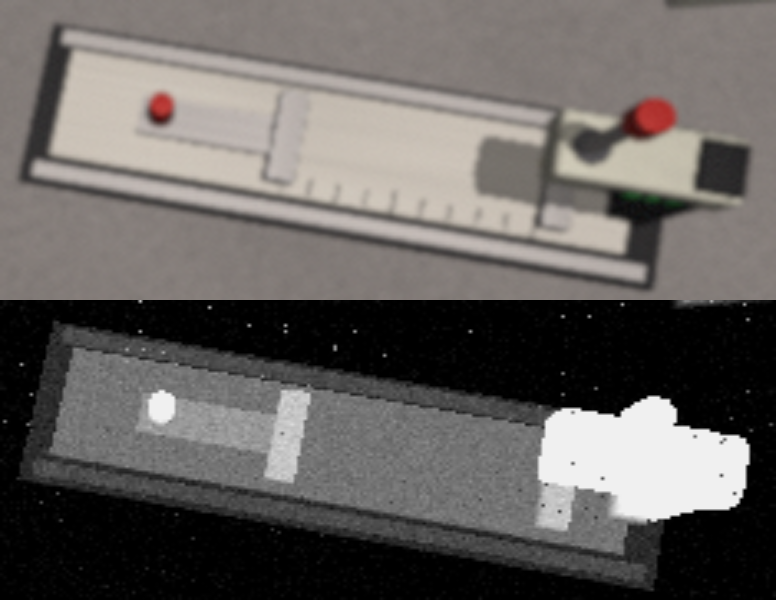

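View pics/t.png

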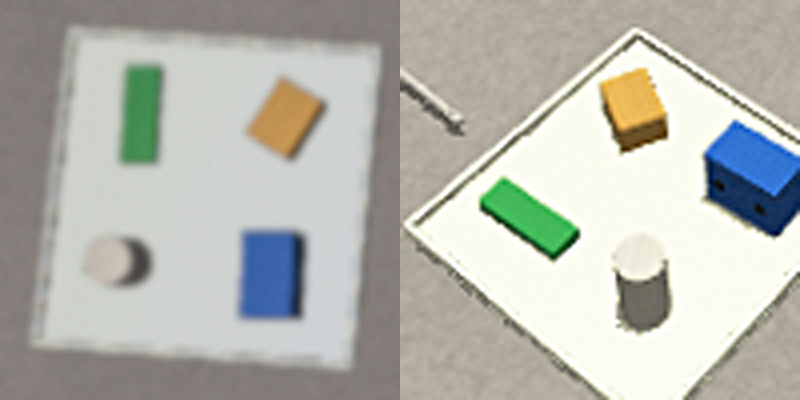

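The crops show the blue block upright in the tray at (270,275), with hole marks on its long side, clear of the brass block, rod and strip. On the gauge, the jaw is at crop (287,135), the post at (160,107) and the knob at (650,117). Averaged over both cameras:

| Item | Position (mm) | Other measurement |
|---|---|---|
| Block | (434, 261) | long axis +0.8° |
| Knob | (542, -232) | top at z 322 |
| Post | (587, 20.5) | top at z 95 |

The gauge yaw is -10.2°.

```bash
python3 -m crank '[[36.3,-34.3,-12,0,0,0.3],[36.3,-34.3,-12,0,0,0.3],[36.3,-34.3,-12,0,0,0.3],[36.3,-34.3,-12,0,0,0.3],[36.3,-34.3,-12,0,0,0.3],[36.3,-34.3,-12,0,0,0.3],[36.3,-34.3,-12,0,0,0.3],[36.3,-34.3,-12,0,0,0.3],[36.3,-34.3,-12,0,0,0.3],[36.3,-34.3,-12,0,0,0.3]]' 0.7 40
cat >> h.py <<'E'
def go(x,y,z,yaw):
    "needed shift (cm) and turn in tool axes to reach a tool-down pose with tool x at world angle yaw"
    s=ctrl.get_state(); C=R.from_quat(s["tcp_rot"])
    T=R.from_matrix(np.array([[np.cos(yaw),np.sin(yaw),0],[np.sin(yaw),-np.cos(yaw),0],[0,0,-1.]]))
    print("at",s["eef_pos"].round(4),"t",round(s["time"],2),"F",np.round(s["contact_force"],1))
    print("shift cm",(C.inv().apply(np.array([x,y,z])-s["eef_pos"])*100).round(2),"turn",(C.inv()*T).as_rotvec().round(3))
E
python3 -c "
from h import *
go(.434,.261,.12,.012)"
```

```text
time: 1.1
eef_pos: [0.4432, -0.2102, 0.3483]
tcp_rot: [1.0, 0.01, -0.0, -0.0]
contact_force: [0.7, -0.5, 0.0]
opening: 0.702
finger_force: 0.0
at [ 0.4432 -0.2102  0.3483] t 1.1 F [ 0.7 -0.5  0. ]
shift cm [  0.05 -47.13  22.83] turn [-0.     0.     0.008]
```

```bash
python3 -m crank '[[0,-46.5,22,0,0,0.01],[0,-46.5,22,0,0,0.01],[0,-46.5,22,0,0,0.01],[0,-46.5,22,0,0,0.01],[0,-46.5,22,0,0,0.01],[0,-46.5,22,0,0,0.01],[0,-46.5,22,0,0,0.01],[0,-46.5,22,0,0,0.01],[0,-46.5,22,0,0,0.01],[0,-46.5,22,0,0,0.01]]' >/dev/null;  python3 -m crank '[[0,0,0,0,0,0],[0,0,0,0,0,0],[0,0,0,0,0,0],[0,0,0,0,0,0]]'
python3 -c "
from h import *
go(.434,.261,.014,.012)
im,d=ctrl.read_camera('side')
for nm,c,st,z,t,r in blobs('side',im,d):
    if nm=='blue' and 200<c[0]<290 and c[1]>250: print(t,r)
a=cv2.resize(im[180:380,140:340],(600,600)); cv2.imwrite('pics/pre.png',a)
"
```

```text
time: 2.5
eef_pos: [0.4344, 0.2386, 0.1353]
tcp_rot: [1.0, 0.004, 0.001, -0.0]
contact_force: [-0.3, 0.4, 0.1]
opening: 0.695
finger_force: 0.0
at [0.4344 0.2386 0.1353] t 2.5 F [-0.3  0.4  0.1]
shift cm [-0.04 -2.23 12.13] turn [-0.    -0.002 -0.003]
[0.43129879 0.26425678 0.04601023] ((432.76788330078125, 262.63677978515625), (29.285133361816406, 49.69512939453125), 87.95301055908203)
```

View pics/pre.png

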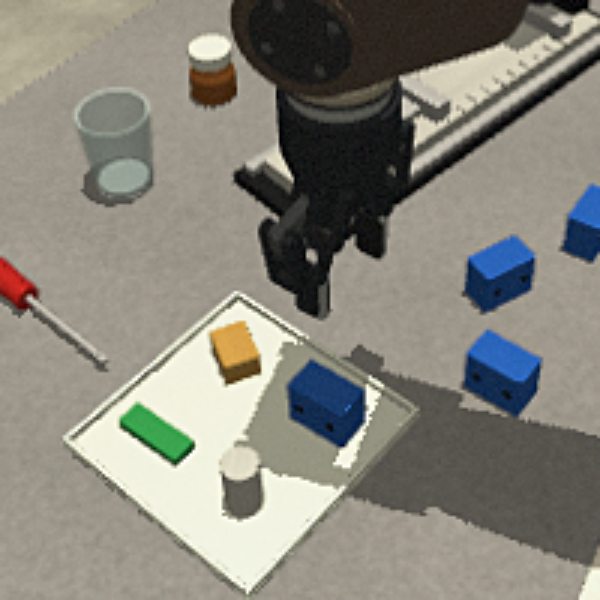

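The side view shows the open gripper above and to the right of the block at crop (325,400), and the block is undisturbed. I'll shift sideways first, then descend.

```bash
python3 -m crank '[[0,-2.25,3,0,0,0],[0,-2.25,3,0,0,0],[0,-2.25,6,0,0,0],[0,-2.25,9,0,0,0],[0,-2.25,10.5,0,0,0],[0,-2.25,11.5,0,0,0],[0,-2.25,12.1,0,0,0],[0,-2.25,12.1,0,0,0],[0,-2.25,12.1,0,0,0]]'
python3 -c "
from h import *
go(.434,.261,.014,.012)"
```

```text
time: 3.45
eef_pos: [0.4342, 0.2622, 0.0144]
tcp_rot: [1.0, 0.005, 0.001, -0.0]
contact_force: [-0.1, 0.2, -0.0]
opening: 0.701
finger_force: 0.0
at [0.4342 0.2622 0.0144] t 3.45 F [-0.1  0.2 -0. ]
shift cm [-0.02  0.12  0.04] turn [-0.001 -0.002 -0.001]
```

```bash
python3 -m crank '[[0,0,0,0,0,0],[0,0,0,0,0,0],[0,0,0,0,0,0],[0,0,0,0,0,0],[0,0,0,0,0,0],[0,0,0,0,0,0],[0,0,0,0,0,0]]' 0 40
python3 -m crank '[[0,0,-2,0,0,0],[0,0,-5,0,0,0],[0,0,-8,0,0,0],[0,0,-11,0,0,0],[0,0,-12,0,0,0],[0,0,-12,0,0,0],[0,0,-12,0,0,0]]'
python3 -c "
from h import *
im,d=ctrl.read_camera('side')
for nm,c,st,z,t,r in blobs('side',im,d):
    if nm=='blue' and c[0]<340 and c[1]>190: print(c,z,t,r)
a=cv2.resize(im[180:330,180:330],(500,500)); cv2.imwrite('pics/lift.png',a)
go(.56,-.134,.135,-.178)
"
```

```text
time: 4.15
eef_pos: [0.434, 0.2624, 0.0142]
tcp_rot: [1.0, 0.005, 0.001, -0.0]
contact_force: [-1.1, -0.5, 5.7]
opening: 0.343
finger_force: 41.1
time: 4.85
eef_pos: [0.4322, 0.2617, 0.1316]
tcp_rot: [1.0, 0.005, -0.001, 0.0]
contact_force: [-0.4, 0.3, -1.7]
opening: 0.344
finger_force: 40.3
[336.73       253.62666667] 0.04373373116947071 [ 0.35722914 -0.02305748  0.04230168] ((358.072998046875, -25.358257293701172), (28.84937858581543, 53.10945510864258), 2.4426004886627197)
[306.1498708  270.45994832] 0.043767790453096846 [0.39371577 0.07468071 0.04205404] ((394.6811828613281, 72.98747253417969), (50.06986999511719, 31.5825252532959), 68.08842468261719)
[254.07291667 281.53819444] 0.16458733407280512 [0.41681347 0.26198285 0.16308182] ((419.812744140625, 262.0863037109375), (30.278860092163086, 25.558635711669922), 88.15518188476562)
[307.04166667 303.625     ] 0.04349660305710322 [0.34095072 0.16178765 0.0418145 ] ((342.6546630859375, 160.1369171142578), (30.73754119873047, 49.24104690551758), 86.8545913696289)
[  1.48510638 354.11914894] 0.05197908576548137 [0.77313688 0.67124032 0.04873333] ((775.3204956054688, 669.7874755859375), (4.889584541320801, 154.35037231445312), 62.95689392089844)
at [0.4319 0.2616 0.1311] t 4.9 F [ 0.5 -0.1 -2. ]
shift cm [12.38 39.7  -0.39] turn [0.002 0.004 0.189]
```

View pics/lift.png

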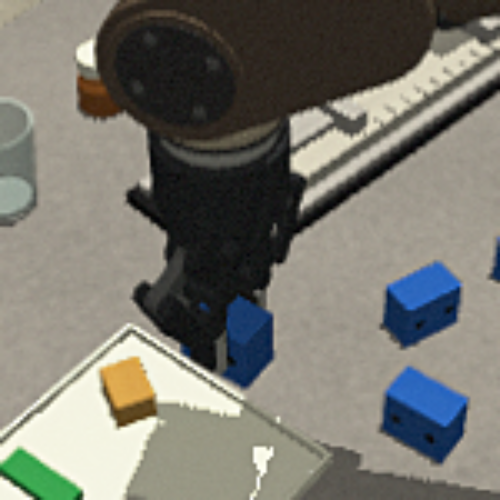

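The lift picture shows the block held between the fingers at crop (245,340), and the tray neighbours have not moved. I'll carry it to the bed at gauge y = 100 mm.

```bash
python3 -m crank '[[0,4,0,0,0,0],[2,8,0,0,0,0.04],[4,12.5,0,0,0,0.08],[5.5,17,0,0,0,0.12],[7,21.5,0,0,0,0.16],[8.5,26,0,0,0,0.19],[9.8,30.5,0,0,0,0.19],[11.2,35,0,0,0,0.19],[12.2,39,0,0,0,0.19],[12.3,39.7,0,0,0,0.19]]'>/dev/null
python3 -m crank '[[0,0,0,0,0,0],[0,0,0,0,0,0],[0,0,0,0,0,0],[0,0,0,0,0,0]]'
python3 - <<'E'
from h import *
go(.5595,-.134,.042,-.178)
for n in("top","side"):
    im,d=ctrl.read_camera(n); cv2.imwrite(f"pics/{n}1.png",im)
    for nm,c,st,z,t,r in blobs(n,im,d,8):
        if 0<t[0]<.72 and abs(t[1])<.3: print(n,nm,c.round(1),st[4],t.round(3),np.round(r[0],1),np.round(r[1]),round(r[2],1))
cv2.imwrite("pics/two.png",np.hstack([cv2.resize(cv2.imread(f"pics/{n}1.png")[s],(400,400)) for n,s in(("top",np.s_[140:280,210:350]),("side",np.s_[130:270,200:340]))]))
E
```

```text
time: 6.3
eef_pos: [0.5602, -0.132, 0.133]
tcp_rot: [0.996, -0.089, -0.0, -0.0]
contact_force: [-0.6, 0.0, -1.4]
opening: 0.34
finger_force: 40.4
at [ 0.5602 -0.132   0.133 ] t 6.3 F [-0.6  0.  -1.4]
shift cm [-0.03  0.21  9.1 ] turn [-0.     0.001  0.001]
top blue [239.3 281.5] 239 [0.398 0.072 0.041] [398.2  71.7] [47. 26.] 68.0
top blue [276.5 297.8] 93 [ 0.364 -0.012  0.041] [361.9 -14.4] [24. 20.] 0.6
top blue [200.6 304.5] 274 [0.346 0.158 0.041] [346.2 157.9] [28. 47.] 88.0
top red [263.2 195.9] 30 [0.587 0.02  0.093] [586.9  20.9] [11.  9.] 0.8
top red [412.1 198.7] 99 [ 0.543 -0.232  0.32 ] [ 543.7 -232.6] [15. 18.] 26.8
side blue [299. 174.] 146 [ 0.545 -0.129  0.164] [ 544.2 -131. ] [25. 43.] 25.4
side blue [286.3 174.2] 12 [ 0.578 -0.113  0.157] [ 573.2 -105.1] [ 0. 39.] 30.9
side blue [336.8 253.9] 297 [ 0.357 -0.023  0.042] [358.4 -25.3] [29. 50.] 2.2
side blue [306.2 270.5] 391 [0.394 0.075 0.042] [394.5  72.2] [51. 33.] 68.8
side blue [307.  303.7] 459 [0.341 0.162 0.042] [342.2 160.4] [30. 49.] 87.4
side red [322.3 109.3] 85 [ 0.535 -0.222  0.323] [ 525.8 -195.9] [ 19. 101.] 21.0
side red [256.6 217.6] 99 [0.585 0.022 0.093] [585.8  20.3] [14. 18.] 6.5
side yellow [217.8 294.1] 131 [0.525 0.259 0.028] [525.6 259.1] [26. 38.] 59.2
```

View pics/two.png

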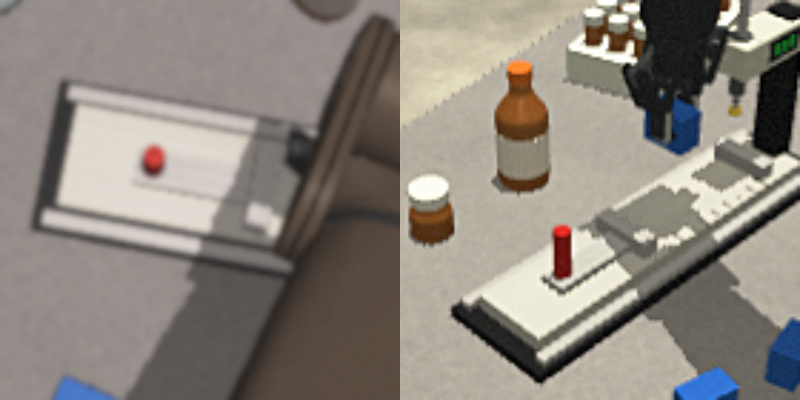

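The block hangs level over the bed at crop (670,125), between the jaws and clear of the head. Lowering.

```bash
python3 -m crank '[[0,0.2,2,0,0,0],[0,0.2,4,0,0,0],[0,0.2,6,0,0,0],[0,0.2,7.5,0,0,0],[0,0.2,8.5,0,0,0],[0,0.2,9,0,0,0],[0,0.2,9.1,0,0,0],[0,0.2,9.1,0,0,0],[0,0.2,9.1,0,0,0]]'
python3 -m crank '[[0,0,0.05,0,0,0],[0,0,0.1,0,0,0],[0,0,0.15,0,0,0],[0,0,0.15,0,0,0],[0,0,0.15,0,0,0]]'
```

```text
time: 7.3
eef_pos: [0.5609, -0.1358, 0.0433]
tcp_rot: [0.996, -0.089, 0.001, 0.0]
contact_force: [-0.5, -0.5, -1.2]
opening: 0.345
finger_force: 40.4
time: 7.8
eef_pos: [0.5602, -0.1355, 0.0408]
tcp_rot: [0.996, -0.09, -0.0, 0.0]
contact_force: [0.7, 0.2, -1.1]
opening: 0.344
finger_force: 40.4
```

```bash
python3 -m crank '[[0,0,0.05,0,0,0],[0,0,0.1,0,0,0],[0,0,0.1,0,0,0],[0,0,0.1,0,0,0]]'; python3 -m crank '[[0,0,0.05,0,0,0],[0,0,0.1,0,0,0],[0,0,0.1,0,0,0],[0,0,0.1,0,0,0]]'
```

```text
time: 8.2
eef_pos: [0.5603, -0.1355, 0.0403]
tcp_rot: [0.996, -0.089, -0.0, 0.0]
contact_force: [-1.7, 0.8, 3.7]
opening: 0.343
finger_force: 40.9
time: 8.6
eef_pos: [0.5603, -0.1355, 0.0402]
tcp_rot: [0.996, -0.089, -0.0, -0.0]
contact_force: [-5.0, 1.5, 9.9]
opening: 0.348
finger_force: 41.9
```

The bed contact registers (force z 10 N). Releasing and rising.

```bash
python3 -m crank '[[0,0,-0.15,0,0,0],[0,0,-0.15,0,0,0],[0,0,-0.15,0,0,0],[0,0,-0.15,0,0,0],[0,0,-0.15,0,0,0]]' 0.58
python3 -m crank '[[0,0,-1,0,0,0],[0,0,-3,0,0,0],[0,0,-6,0,0,0],[0,0,-9,0,0,0],[0,0,-11,0,0,0],[0,-5,-11,0,0,0],[0,-10,-11,0,0,0],[0,-15,-11,0,0,0],[-0.1,-15.8,-11,0,0,0],[-0.1,-15.8,-11,0,0,0]]'
python3 - <<'E'
from h import *
go(.5872,.0206,.061,-.178)
im,d=ctrl.read_camera("side"); 
for nm,c,st,z,t,r in blobs("side",im,d,8):
    if .3<t[0]<.72 and abs(t[1])<.3: print(nm,c.round(1),st[4],z.round(3),t.round(3),np.round(r[0],1),np.round(r[1]),round(r[2],1))
E
```

```text
time: 9.1
eef_pos: [0.5601, -0.1355, 0.04]
tcp_rot: [0.996, -0.089, -0.0, -0.0]
contact_force: [-0.0, 1.0, -0.8]
opening: 0.579
finger_force: 0.0
time: 10.1
eef_pos: [0.5874, 0.0216, 0.1509]
tcp_rot: [0.996, -0.088, 0.0, 0.0]
contact_force: [0.0, -0.1, -0.3]
opening: 0.582
finger_force: 0.0
at [0.5874 0.0216 0.1509] t 10.1 F [ 0.  -0.1 -0.3]
shift cm [-0.01  0.1   8.99] turn [ 0.    -0.001  0.002]
blue [293.9 198.2] 257 0.072 [ 0.558 -0.132  0.07 ] [ 559.4 -134.7] [32. 53.] 80.7
blue [336.8 253.6] 299 0.044 [ 0.357 -0.023  0.042] [357.8 -26.5] [28. 54.] 3.0
blue [306.  270.8] 384 0.043 [0.394 0.075 0.042] [395.   73.9] [47. 32.] 66.0
blue [307.  303.5] 461 0.044 [0.341 0.162 0.042] [342.3 160.9] [31. 48.] 88.4
red [322.6 110. ] 67 0.321 [ 0.519 -0.192  0.335] [467.3 -73.7] [ 19. 358.] 24.5
red [256.3 217.6] 77 0.094 [0.585 0.022 0.093] [585.9  20.7] [16. 14.] 84.1
```

The block stands on the bed at (559,-135), top at z 72, aligned to within 1° and about 1 mm off centre. I'll go down on the post and grip it.

```bash
python3 -m crank '[[0,0.05,2,0,0,0],[0,0.05,4,0,0,0],[0,0.05,6,0,0,0],[0,0.05,8,0,0,0],[0,0.05,9,0,0,0],[0,0.05,9,0,0,0],[0,0.05,9,0,0,0]]'
python3 -m crank '[[0,0,0,0,0,0],[0,0,0,0,0,0],[0,0,0,0,0,0],[0,0,0,0,0,0],[0,0,0,0,0,0],[0,0,0,0,0,0],[0,0,0,0,0,0]]' 0 30
python3 - <<'E'
from h import *
go(.5872-.177*.142,.0206-.984*.142,.061,-.178)
E
```

```text
time: 10.85
eef_pos: [0.5878, 0.0187, 0.061]
tcp_rot: [0.996, -0.09, 0.0, 0.0]
contact_force: [0.4, 0.1, 0.6]
opening: 0.584
finger_force: 0.0
time: 11.55
eef_pos: [0.5881, 0.0195, 0.0616]
tcp_rot: [0.996, -0.089, 0.001, 0.0]
contact_force: [-1.5, -0.5, 6.2]
opening: 0.2
finger_force: 29.5
at [0.5881 0.0195 0.0616] t 11.55 F [-1.5 -0.5  6.2]
shift cm [-0.1  14.11  0.06] turn [ 0.    -0.002 -0.001]
```

```bash
python3 -m crank '[[0,1,0,0,0,0],[0,2,0,0,0,0],[0,3,0,0,0,0],[0,3.7,0,0,0,0],[0,4.4,0,0,0,0],[0,5.2,0,0,0,0],[0,6,0,0,0,0],[0,6.8,0,0,0,0],[0,7.6,0,0,0,0],[0,8.4,0,0,0,0]]'
python3 -m crank '[[0,0.8,0,0,0,0],[0,1.6,0,0,0,0],[0,2.4,0,0,0,0],[0,3.2,0,0,0,0],[0,4,0,0,0,0],[0,4.5,0,0,0,0],[0,4.8,0,0,0,0],[0,5,0,0,0,0],[0,5,0,0,0,0]]'
python3 - <<'E'
from h import *
go(.5872-.177*.142,.0206-.984*.142,.061,-.178)
im,d=ctrl.read_camera("side"); 
for nm,c,st,z,t,r in blobs("side",im,d,8):
    if .4<t[0]<.72 and abs(t[1])<.3: print(nm,c.round(1),st[4],z.round(3),t.round(3),np.round(r[0],1),np.round(r[1]),round(r[2],1))
E
```

```text
time: 12.55
eef_pos: [0.5733, -0.0623, 0.0616]
tcp_rot: [0.996, -0.09, 0.001, -0.001]
contact_force: [0.4, 5.1, 5.5]
opening: 0.197
finger_force: 29.8
time: 13.45
eef_pos: [0.5644, -0.1119, 0.0616]
tcp_rot: [0.996, -0.09, 0.001, -0.0]
contact_force: [-0.9, 1.4, 4.9]
opening: 0.202
finger_force: 29.8
at [ 0.5644 -0.1119  0.0616] t 13.45 F [-0.9  1.4  4.9]
shift cm [-0.1   0.75  0.06] turn [-0.001 -0.002 -0.001]
blue [313.9 184.5] 175 0.072 [ 0.54  -0.221  0.07 ] [ 541.4 -225. ] [33. 49.] 78.8
red [290.1 199.2] 40 0.093 [ 0.557 -0.114  0.092] [ 557.8 -115.3] [ 3. 13.] 32.2
yellow [217.7 294.1] 134 0.03 [0.525 0.259 0.028] [525.1 259.2] [26. 40.] 58.0
```

```bash
python3 -m crank '[[0,0.2,0,0,0,0],[0,0.4,0,0,0,0],[0,0.55,0,0,0,0],[0,0.65,0,0,0,0],[0,0.7,0,0,0,0],[0,0.7,0,0,0,0]]'
python3 -m crank '[[0,0.1,0,0,0,0],[0,0.1,0,0,0,0],[0,0.1,0,0,0,0]]'
python3 -m crank '[[0,0.1,0,0,0,0],[0,0.1,0,0,0,0],[0,0.1,0,0,0,0]]'
```

```text
time: 14.1
eef_pos: [0.5632, -0.1184, 0.0616]
tcp_rot: [0.996, -0.09, 0.001, -0.001]
contact_force: [0.9, 2.7, 5.8]
opening: 0.2
finger_force: 29.8
time: 14.4
eef_pos: [0.563, -0.1194, 0.0616]
tcp_rot: [0.996, -0.089, 0.001, -0.001]
contact_force: [0.4, 3.0, 6.6]
opening: 0.201
finger_force: 29.8
time: 14.7
eef_pos: [0.5629, -0.1204, 0.0616]
tcp_rot: [0.996, -0.09, 0.001, -0.001]
contact_force: [-0.6, 2.0, 5.5]
opening: 0.199
finger_force: 29.8
```

```bash
for i in 1 2 3; do python3 -m crank '[[0,0.1,0,0,0,0],[0,0.1,0,0,0,0],[0,0.1,0,0,0,0]]' | grep -E "eef|contact"; done
```

```text
eef_pos: [0.5627, -0.1214, 0.0616]
contact_force: [0.1, 2.9, 6.0]
eef_pos: [0.5627, -0.1214, 0.0616]
contact_force: [0.4, 6.0, 6.2]
eef_pos: [0.5627, -0.1214, 0.0616]
contact_force: [2.0, 9.3, 6.4]
```

```bash
python3 -m crank '[[0,0.1,0,0,0,0],[0,0.1,0,0,0,0],[0,0.1,0,0,0,0],[0,0.1,0,0,0,0]]'
python3 -m crank '[[0,0,0,0,0,0],[0,0,0,0,0,0],[0,0,0,0,0,0],[0,0,0,0,0,0]]' 0.5
python3 -m crank '[[0,0,-1,0,0,0],[0,0,-3,0,0,0],[0,0,-6,0,0,0],[0,-4,-10,0,0,0],[0,-8,-14,0,0,0],[0,-10,-18,0,0,0],[0,-10,-23,0,0,0],[0,-10,-28,0,0,0],[0,-10,-31,0,0,0],[0,-10,-31,0,0,0]]'
python3 - <<'E'
from h import *
go(.542,-.232,.36,-.178)
for n in("top","side"):
    im,d=ctrl.read_camera(n); cv2.imwrite(f"pics/{n}2.png",im); np.save(f"{n}2.npy",d)
    for nm,c,st,z,t,r in blobs(n,im,d,8):
        if .4<t[0]<.72 and abs(t[1])<.3: print(n,nm,c.round(1),st,z.round(3),t.round(3),np.round(r[0],1),np.round(r[1]),round(r[2],1))
cv2.imwrite("pics/two2.png",np.hstack([cv2.resize(cv2.imread(f"pics/{n}2.png")[s],(400,400),interpolation=cv2.INTER_CUBIC) for n,s in(("top",np.s_[140:280,300:440]),("side",np.s_[90:210,250:370]))]))
E
```

```text
time: 16.0
eef_pos: [0.5627, -0.1214, 0.0616]
tcp_rot: [0.996, -0.09, 0.001, -0.003]
contact_force: [2.8, 12.9, 6.6]
opening: 0.2
finger_force: 30.4
time: 16.4
eef_pos: [0.5607, -0.1252, 0.0599]
tcp_rot: [0.996, -0.09, -0.0, -0.0]
contact_force: [-0.6, 0.2, -0.3]
opening: 0.501
finger_force: 0.0
time: 17.4
eef_pos: [0.5809, -0.027, 0.3797]
tcp_rot: [0.996, -0.089, 0.007, 0.001]
contact_force: [1.0, 0.0, 1.3]
opening: 0.498
finger_force: 0.0
at [ 0.5809 -0.027   0.3797] t 17.4 F [1.  0.  1.3]
shift cm [-0.2  20.87  1.98] turn [ 0.001 -0.015 -0.001]
top blue [373.9 219.1] [368 208  13  21 188] 0.073 [ 0.54  -0.229  0.071] [ 542.9 -231.2] [25. 45.] 85.2
top red [412.  198.9] [406 194  13  11 104] 0.322 [ 0.543 -0.233  0.32 ] [ 543.4 -232.8] [16. 17.] 41.5
side blue [316.  183.4] [307 177  18  16 165] 0.073 [ 0.539 -0.23   0.07 ] [ 540.4 -231. ] [30. 51.] 83.3
side red [322.5 109.2] [319 104   8  12  77] 0.322 [ 0.539 -0.231  0.32 ] [ 540.7 -232.5] [20. 18.] 83.7
side red [291.4 195.6] [289 188   6  17  64] 0.094 [ 0.56  -0.119  0.093] [ 560.1 -120.5] [16. 15.] 75.4
```

View pics/two2.png

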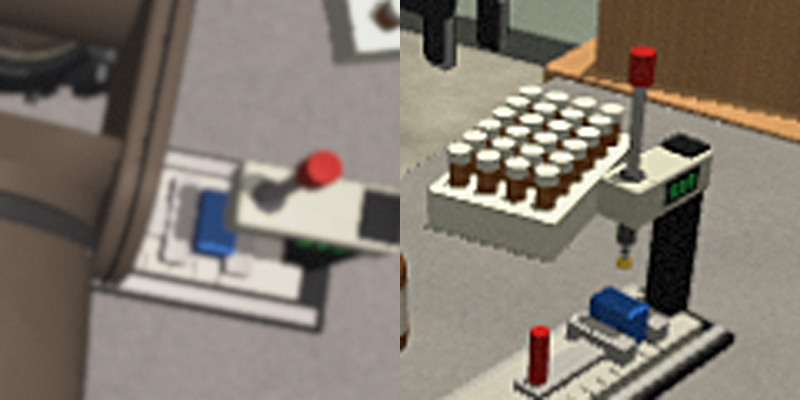

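The block sits square between the closed jaws under the foot at side crop (620,310), with the foot at (624,262). Next I'll get a finer knob/foot height while moving over the knob.

```bash
python3 -m crank '[[0,4,0.5,0,0,0],[0,8.5,1,0,0,0],[-0.1,13,1.5,0,0,0],[-0.2,17,1.5,0,0,0],[-0.2,20,1.5,0,0,0],[-0.2,20.8,1.5,0,0,0],[-0.2,20.8,1.5,0,0,0],[-0.2,20.8,1.5,0,0,0],[-0.2,20.8,1.5,0,0,0]]' | grep -E "time|eef"
python3 - <<'E'
from h import *
go(.542,-.2322,.288,-.178)
im,d=cv2.imread("pics/top2.png"),np.load("top2.npy")
P=cloud("top",cv2.erode(masks(im)["red"],np.ones((3,3)))>0,d); P=P[P[:,2]>.3]; print("top knob",np.median(P,0),P[:,2].std(),len(P))
im,d=cv2.imread("pics/side2.png"),np.load("side2.npy")
m=masks(im)["red"]>0; v,u=np.nonzero(m); k=(v<125)&(u>310)&(u<335); v,u=v[k],u[k]
print("knob rows",v.min(),v.max(),"proj of axis z .3215,.2915",proj("side",(.5405,-.2322,.3215)),proj("side",(.5405,-.2322,.2915)))
h=cv2.cvtColor(im,cv2.COLOR_BGR2HSV)[150:180,305:330]
m=cv2.inRange(h,(15,100,80),(38,255,255)); v,u=np.nonzero(m); print("foot px",u.mean()+305,v.mean()+150,v.min()+150,v.max()+150,"pred z underside .111",proj("side",(.5405,-.2322,.111)),proj("side",(.5405,-.2322,.117)))
M=np.zeros(d.shape,bool);M[150:180,305:330]=m>0; print("foot pts",np.median(cloud("side",M,d),0))
E
```

```text
time: 18.4
eef_pos: [0.5401, -0.2295, 0.3549]
at [ 0.5401 -0.2295  0.3549] t 18.4 F [-0.2 -0.2 -0.5]
shift cm [0.24 0.24 6.69] turn [-0.001  0.001  0.   ]
top knob [ 0.54252504 -0.23204158  0.32042406] 0.001149308422259052 60
knob rows 104 115 proj of axis z .3215,.2915 [322.47134573 105.37890085] [321.56046705 115.44150111]
foot px 316.9375 168.3125 167 170 pred z underside .111 [316.43451085 169.95568724] [316.59490781 168.29898606]
foot pts [ 0.53916692 -0.23160632  0.1170449 ]
```

```bash
python3 -m crank '[[0.15,0.2,0,0,0,0],[0.15,0.2,1,0,0,0],[0.15,0.2,2.5,0,0,0],[0.15,0.2,4,0,0,0],[0.15,0.2,5.5,0,0,0],[0.15,0.2,6.3,0,0,0],[0.15,0.2,6.7,0,0,0],[0.15,0.2,6.7,0,0,0],[0.15,0.2,6.7,0,0,0]]'
python3 -m crank '[[0,0,0,0,0,0],[0,0,0,0,0,0],[0,0,0,0,0,0],[0,0,0,0,0,0],[0,0,0,0,0,0]]' 0 30
python3 -m crank '[[0,0,0.3,0,0,0],[0,0,0.7,0,0,0],[0,0,1.1,0,0,0],[0,0,1.5,0,0,0],[0,0,1.9,0,0,0],[0,0,2.3,0,0,0],[0,0,2.6,0,0,0],[0,0,2.8,0,0,0],[0,0,3,0,0,0],[0,0,3,0,0,0]]'
python3 - <<'E'
from h import *
im,d=ctrl.read_camera("top")
P=cloud("top",masks(im)["red"]>0,d); P=P[P[:,2]>.2]; print("top knob",np.median(P,0) if len(P) else 0,len(P))
im,d=ctrl.read_camera("side"); cv2.imwrite("pics/side3.png",im)
h=cv2.cvtColor(im,cv2.COLOR_BGR2HSV)[150:190,305:330]
m=cv2.inRange(h,(15,100,80),(38,255,255)); v,u=np.nonzero(m); M=np.zeros(d.shape,bool);M[150:190,305:330]=m>0; print(len(v),"foot pts",np.median(cloud("side",M,d),0))
go(.542,-.2322,.2415,-.178)
E
```

```text
time: 19.3
eef_pos: [0.5413, -0.2334, 0.289]
tcp_rot: [0.996, -0.09, 0.001, 0.0]
contact_force: [-0.3, 0.1, 0.3]
opening: 0.494
finger_force: 0.0
time: 19.8
eef_pos: [0.5412, -0.2343, 0.2894]
tcp_rot: [0.996, -0.09, 0.001, 0.001]
contact_force: [-1.0, -5.6, 3.2]
opening: 0.253
finger_force: 30.4
time: 20.8
eef_pos: [0.5412, -0.2343, 0.2592]
tcp_rot: [0.996, -0.09, 0.001, 0.001]
contact_force: [-0.5, -5.5, 2.4]
opening: 0.247
finger_force: 30.4
top knob 0 0
14 foot pts [ 0.53834707 -0.2313113   0.08681268]
at [ 0.5412 -0.2343  0.2592] t 20.9 F [-1.3 -4.5  2.1]
shift cm [ 0.04 -0.22  1.77] turn [ 0.003 -0.002 -0.002]
```

The quill follows without slip (30 mm). 16.5 mm to go, slowly.

```bash
python3 -m crank '[[0,0,0.2,0,0,0],[0,0,0.4,0,0,0],[0,0,0.6,0,0,0],[0,0,0.75,0,0,0],[0,0,0.9,0,0,0],[0,0,1,0,0,0],[0,0,1.1,0,0,0],[0,0,1.2,0,0,0],[0,0,1.2,0,0,0]]'
python3 -m crank '[[0,0,0.1,0,0,0],[0,0,0.2,0,0,0],[0,0,0.3,0,0,0],[0,0,0.4,0,0,0],[0,0,0.45,0,0,0],[0,0,0.45,0,0,0],[0,0,0.45,0,0,0],[0,0,0.45,0,0,0],[0,0,0.45,0,0,0]]'
python3 - <<'E'
from h import *
im,d=ctrl.read_camera("side"); cv2.imwrite("pics/side4.png",im)
h=cv2.cvtColor(im,cv2.COLOR_BGR2HSV)[150:195,305:330]
m=cv2.inRange(h,(15,100,80),(38,255,255)); v,u=np.nonzero(m); M=np.zeros(d.shape,bool);M[150:195,305:330]=m>0; print(len(v),"foot pts",np.median(cloud("side",M,d),0))
a=cv2.resize(im[140:200,290:350],(600,600),interpolation=cv2.INTER_CUBIC); cv2.imwrite("pics/foot.png",a)
go(.542,-.2322,.36,-.178)
E
```

```text
time: 21.8
eef_pos: [0.5412, -0.2343, 0.248]
tcp_rot: [0.996, -0.09, 0.001, 0.001]
contact_force: [-0.9, -5.1, 3.7]
opening: 0.247
finger_force: 30.5
time: 22.7
eef_pos: [0.5412, -0.2343, 0.2438]
tcp_rot: [0.996, -0.09, 0.001, 0.001]
contact_force: [-3.0, -5.3, 5.8]
opening: 0.25
finger_force: 30.6
12 foot pts [ 0.53881739 -0.23136935  0.07751343]
at [ 0.5412 -0.2343  0.2438] t 22.75 F [-1.9 -4.8  5.5]
shift cm [  0.06  -0.19 -11.62] turn [ 0.003 -0.002 -0.001]
```

View pics/foot.png

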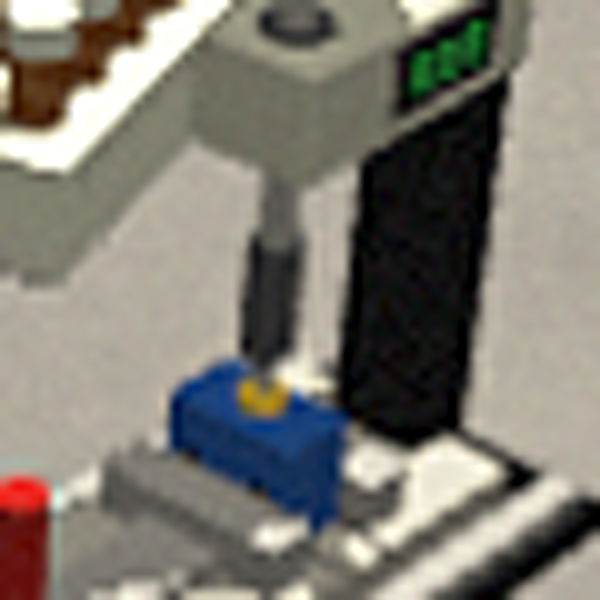

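The foot rests on the block at crop (262,395), with the stem nearly half-way in; quill travel of 45.6 mm gives about 7 mm of push. Releasing and withdrawing upward.

```bash
python3 -m crank '[[0,0,0,0,0,0],[0,0,0,0,0,0],[0,0,0,0,0,0],[0,0,0,0,0,0],[0,0,0,0,0,0]]' 0.5
python3 -m crank '[[0,0,-1,0,0,0],[0,0,-2,0,0,0],[0,0,-4,0,0,0],[0,0,-6,0,0,0],[0,0,-8,0,0,0],[0,-3,-10,0,0,0],[0,-7,-11,0,0,0],[0,-12,-11,0,0,0],[0,-16,-11,0,0,0],[0,-16,-11,0,0,0]]'
python3 -m crank '[[0,-4,-3,0,0,0],[0,-4,-3,0,0,0],[0,-4,-3,0,0,0],[0,-4,-3,0,0,0],[0,-4,-3,0,0,0]]' | grep -E "time|eef|contact"
python3 - <<'E'
from h import *
for n in("top","side"):
    im,d=ctrl.read_camera(n); cv2.imwrite(f"pics/{n}5.png",im)
    for nm,c,st,z,t,r in blobs(n,im,d,8):
        if .4<t[0]<.8 and abs(t[1])<.35: print(n,nm,c.round(1),st[4],z.round(3),t.round(3),np.round(r[0],1),np.round(r[1]),round(r[2],1))
h=cv2.cvtColor(im,cv2.COLOR_BGR2HSV)[150:195,305:330]
m=cv2.inRange(h,(15,100,80),(38,255,255)); v,u=np.nonzero(m); M=np.zeros(d.shape,bool);M[150:195,305:330]=m>0; print(len(v),"foot pts",np.median(cloud("side",M,d),0))
print(ctrl.get_state()["dq"].round(3))
E
```

```text
time: 23.25
eef_pos: [0.541, -0.2327, 0.2414]
tcp_rot: [0.996, -0.089, -0.0, -0.0]
contact_force: [-0.5, -0.9, 0.7]
opening: 0.499
finger_force: 0.0
time: 24.25
eef_pos: [0.5701, -0.0715, 0.3538]
tcp_rot: [0.996, -0.087, 0.001, -0.001]
contact_force: [-0.2, 0.0, -0.3]
opening: 0.503
finger_force: 0.0
time: 24.75
eef_pos: [0.5762, -0.0375, 0.3807]
contact_force: [0.2, 0.1, 0.6]
top blue [373.5 219.6] 151 0.073 [ 0.539 -0.228  0.071] [ 543.1 -230.9] [26. 45.] 84.7
top blue [232.3 278.7] 54 0.043 [0.404 0.088 0.041] [405.2  87.6] [11. 25.] 72.7
top red [143.8 131.4] 290 0.026 [0.756 0.313 0.023] [754.8 312.2] [20. 95.] 86.6
top red [403.6 203.2] 85 0.277 [ 0.543 -0.232  0.275] [ 543.  -232.5] [15. 18.] 6.2
side blue [316. 184.] 148 0.072 [ 0.538 -0.228  0.07 ] [ 539.4 -233. ] [33. 50.] 79.2
side red [321.1 124. ] 61 0.277 [ 0.54  -0.231  0.276] [ 540.8 -232.1] [17. 16.] 28.4
side red [291.5 195.5] 68 0.094 [ 0.56  -0.119  0.093] [ 561.3 -119.2] [14. 19.] 17.1
side red [136.9 269.2] 275 0.026 [0.75  0.317 0.024] [752.8 316.4] [21. 99.] 85.8
side yellow [315.4 179.1] 9 0.078 [ 0.541 -0.232  0.077] [ 540.5 -232.1] [10. 11.] 28.2
12 foot pts [ 0.53951095 -0.23169674  0.07755683]
[ 0.007 -0.003 -0.004  0.001 -0.001  0.001]
```

```bash
python3 -c "
from plant import ctrl
print(ctrl.sign_off())"
```

```text
the job is handed in; nothing more can be done
None
```

The job is handed in at about 25 s: the block is gripped between the shut jaws under the quill, the foot rests on it with the stem pushed in about 7 mm (estimated from the knob height), and the robot is clear.

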